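Stamp the job card on its sloping stand

TASK

Mark the job card as checked: take the rectangular self-inking stamp from its tray, set it flat and square in the middle of the card's empty boxed field on the sloping stand, and press its head fully down to its stop for a moment so that the mark is made. Make no mark anywhere else, then let the head spring back up and stand the stamp upright in its tray again, in the free place beside the round stamp. Leave the round stamp, the counter and the gauge as they are.

Things in the scene. Friction and masses are not known exactly. Their poses are not given: they have to be found in the camera images.
- stamp: Base of the rectangular self-inking stamp (loose; whole stamp 0.2 kg, 90 mm tall), the one with a sprung head. Origin: centre of the underside, the face that goes on the paper; z up through the stamp, y along its long side, x along its short side. Grey foot 42 mm (x) by 66 mm (y), 8 mm thick. It is the same either way round (half turn about z).
- stamp_head_top (a point): Middle of the top of the stamp's black head (pale window), 90 mm above the underside with the head up; axes as stamp. The head is a flat-sided shell 38 mm (x) by 70 mm (y) that reaches from 30 to 90 mm above the underside. Grip it across its two broad ribbed faces (38 mm apart, facing +x and -x), about 20 mm below the top.
- stamp_head (a joint): How far the head is pressed down over the base, along the stamp's z: 0 = up (the spring holds it there, also when the stamp is carried by its head), 0.018 m = on its stop. The spring needs about 4 N to start and 12 N at the stop.
- stamp_field (a point): Centre of the card's empty boxed field (dark outline, 58 mm up the slope by 82 mm across), on the paper. z points out of the paper, 30 degrees from vertical, leaning to the stand's low front, which faces the robot's right (about world -y); x points up the slope, y across it. The stamp's long side goes along y; centred, its foot leaves 8 mm all round.
- clipboard: Brown clipboard that holds the white job card (150 mm up the slope by 130 mm) on the stand; fixed. Origin: middle of its back face; x up the slope, y across, z out. 186 x 142 mm, 4 mm thick with the card; the field's centre lies at x -44, y +18 mm. Steel clip across its upper end, x +50 to +82 mm, 15 mm high.
- card_stand: Grey sheet-metal easel, fixed, 165 mm deep, 150 mm wide, about 105 mm high at the back. Origin: centre of its underside, x to its high back. A carton flap juts out 130 to 143 mm above the table just beyond it (world x over 0.53, y 0.06 to 0.35); the field is clear of it, but come over it high or from the robot's side.
- stamp_tray: Grey tray, fixed, 110 mm (x) by 170 mm (y), rim 14 mm high, walls 4 mm, inner floor (rubber mat) 5 mm above the table. Origin: centre of the underside, z up. The two stamps stand side by side in it, centred about 38 mm to either side along y; which is on which side varies. Cartons up to 310 mm high stand behind it (world x over 0.62): carry the stamp back towards the robot first.
- round_stamp: Round hand stamp with a turned knob, dark wood, 45 mm diameter, 84 mm tall, standing in the tray. Origin: centre of the underside. Not to be used, moved or tipped.
- tally_counter: Small round metal hand counter, 55 x 73 mm, 29 mm high, lying on the table; origin under its middle. Leave alone.
- length_gauge: Small grey U-shaped bolt gauge, 28 x 50 mm, 22 mm high, on the table; origin under its middle. Leave alone.

How it is judged (in metres and radians):
On the way:
1. the stamp stands flat and square in the card's boxed field with its head pressed down to its stop (value of joint stamp_head above 0.0155 m and x of stamp in the frame of stamp_field between -0.008 and 0.008 m and y of stamp in the frame of stamp_field between -0.008 and 0.008 m and z of stamp in the frame of stamp_field between -0.004 and 0.004 m and angle between the z axis of stamp and the z axis of stamp_field, either way round below 0.08 rad and angle between the y axis of stamp and the y axis of stamp_field, either way round below 0.15 rad), for 0.2 s.
At the end, for the whole second after the job is handed in: The rectangular stamp stands upright (within 3 degrees), at rest and released on the floor of its tray, wholly inside the rim, with its head sprung up (within 3 mm of the top); the round stamp still stands upright in the tray (x of stamp in the frame of stamp_tray between -0.035 and 0.035 m and y of stamp in the frame of stamp_tray between -0.053 and 0.053 m and z of stamp in the frame of stamp_tray between 0.002 and 0.008 m and angle between each of stamp, round_stamp's own z axis and vertical below 0.05 rad and value of joint stamp_head below 0.003 m and linear speed of stamp below 0.01 m/s); the robot touches nothing.
It fails at once if the stamp's head is pressed down more than 10 mm anywhere but in the card's boxed field (a stray mark; more than 12 mm off the field's centre or 6 mm off the paper) (value of joint stamp_head above 0.01 m and not (x of stamp in the frame of stamp_field between -0.012 and 0.012 m and y of stamp in the frame of stamp_field between -0.012 and 0.012 m and z of stamp in the frame of stamp_field between -0.006 and 0.006 m)).
It fails at once if the round stamp is moved by more than 25 mm or tipped (distance of round_stamp from where it was at the start of the episode above 0.025 m or angle between round_stamp's own z axis and vertical above 0.35 rad).
It fails at once if the counter or the gauge is moved by more than 25 mm (distance of any of tally_counter, length_gauge from where it was at the start of the episode above 0.025 m).
It also fails if it takes over 56 s, if anything falls off the work surface, if the arm or the gripper's body presses on something with over 40 N, if the wrist force passes 120 N, or if a joint passes its speed limit or range.

ROBOT

A 7-joint arm with a two-finger parallel gripper is mounted at the origin on a cart in front of the work surface, level with it; the furniture and walls round the work are solid. World frame = base frame: x ahead of the robot, y to its left, z up, the work surface at z = 0. Lengths are in mm, angles in rad, forces in N, time in s.
With the tool pointing down it reaches from about 350 to 900 mm from the base axis. Payload 8.1 kg.
Tool frame: the origin (TCP) lies at the very end of the fingers, on their centre line; the grasp point (between the pads) lies 19 mm behind it (manip.grip_depth is the distance from the TCP to the grasp point, in mm); z points along the fingers, y is the line along which they close (so a half turn about z gives the same grasp; the last joint's range is limited). The gripper opens to 85 mm and grips with 20 to 120 N. Pads are 22 mm wide; open, the fingers measure 114 mm over their backs; the gripper's body (76 mm by 85 mm) begins 54 mm behind the grasp point. The pads swing forward as they close: fully open they stand 13 mm farther back than shut.
Start: joints at [-1.23, 0.434, 0.025, 1.573, -0.012, 1.134, -0.075], TCP at [268.387, 564.455, 231.323] pointing down, gripper open.
Joint ranges: [-2.62, 2.62], [-0.44, 2.09], [-1.27, 1.32], [0.08, 2.57], [-1.32, 4.46], [0.12, 2], [-2.74, 2.74]. Speed limits (rad/s): [2.22, 2.22, 3.01, 3.01, 3.14, 3.14, 3.14].

INTERFACE

Orientations are given as [roll, pitch, yaw] about the fixed x, y, z axes, in that order (R = Rz(yaw) Ry(pitch) Rx(roll)).
In Python, from bench import manip, eyes, readout gives the robot as it stands (manip), with the cameras (eyes) and the readings (readout).
- The arm moves only by the shell command python3 jog.py 'ROWS' [OPENING] [FORCE]. ROWS is rows parted by semicolons, their numbers by spaces, 1 to 20 of them, each of 6 numbers: dx, dy, dz in mm, then a rotation vector rx, ry, rz in rad; each row is the pose to reach, as a shift and turn from the pose commanded when the command began, along the tool's axes at that moment; what a row does not reach only later rows make up. A row lasts 1/12 s, in which the tool goes at most 41.7 mm and 0.125 rad, less where a joint would pass 70% of its speed; a pose out of reach is approached as far as the arm can. OPENING is the finger opening in mm, set as the command begins (- or left out keeps the last). The fingers move at their own pace and stop on an object; FORCE is the grip in N (left out, the last holds). Time passes only in rows, so rows that do not move let the fingers close. It prints the time, the measured TCP pose, the force, the opening and the grip force at its end.
- readout.get_obs(): the state, without advancing time (a new reading comes with each control period).
- eyes.snapshot(name): name is "side" or "top" or "wrist"; returns a dict with "img" (420x560x3 uint8, red, green, blue), "fx", "fy", "cx", "cy" (pixels), "pose" (4x4, takes a point from camera to world coordinates). Camera axes: x right, y down, z forward; pixel columns grow to the right and rows downward; lengths in mm; the calibration is good to about 2 mm. A picture is of the moment at which its call begins. There is no depth.
- manip.finish_job(): hands the job in; it is judged then, once.
The state is a dict: "time": time; "qpos": joint angles; "qd": joint speeds; "joint_torque": joint torques, N m; "position": TCP position; "tcp_rot": TCP orientation; "wrist_force": force on the tool from outside, world axes, zero at the start; "ft_torque": the same for the moment, N m; "grip_width": finger opening in mm; "grasp_force": force on a finger pad.
Only numpy, scipy, OpenCV 4.12 (cv2) and the standard library are available. Lean on these libraries where they do the work, as an engineer would, in place of code of your own. Each camera call takes 0.05 s, during which the arm holds its last target. There are 200 camera calls.

## Working session

There is one attempt and no reset: what is moved stays moved. The work goes in short steps, Python scripts to look and compute and a shell command to move; the robot and the scene stay as the last step left them, time stands still between calls to the robot, and variables do not carry over. Pictures are saved under pics/ and viewed, at most 10 in all, crops included, and the job is handed in when it is done.

```bash
ls; mkdir -p pics
python3 - <<'E'
from bench import manip, eyes, readout
import cv2,numpy as np
for n in("top","side"):
    s=eyes.snapshot(n); cv2.imwrite(f"pics/{n}0.png",s["img"][:,:,::-1]); np.savez(f"pics/{n}0.npz",**s)
    print(n,s["fx"],s["fy"],s["cx"],s["cy"]);print(np.round(s["pose"],3))
o=readout.get_obs();print(o["time"],o["position"],o["tcp_rot"],o["grip_width"])
E
```

```text
bench.py
jog.py
pics
top 454.34693889478586 454.34693889478586 280.3539094813608 209.24264554039465
[[-2.000000e-02 -9.900000e-01  1.390000e-01  2.683440e+02]
 [-1.000000e+00  2.100000e-02  7.000000e-03 -1.570700e+01]
 [-9.000000e-03 -1.390000e-01 -9.900000e-01  1.373048e+03]
 [ 0.000000e+00  0.000000e+00  0.000000e+00  1.000000e+00]]
side 399.3773220307092 399.3773220307092 276.21891580032707 212.40377572984517
[[ 9.22000e-01 -2.16000e-01  3.22000e-01  6.12830e+01]
 [-3.88000e-01 -5.39000e-01  7.48000e-01 -9.86747e+02]
 [ 1.20000e-02 -8.14000e-01 -5.80000e-01  8.42039e+02]
 [ 0.00000e+00  0.00000e+00  0.00000e+00  1.00000e+00]]
0.1 [268.24251296 564.0294735  230.62437722] [-3.14022392e+00  1.53674478e-04  2.69771430e+00] 85.35736841271088
```

View pics/top0.png

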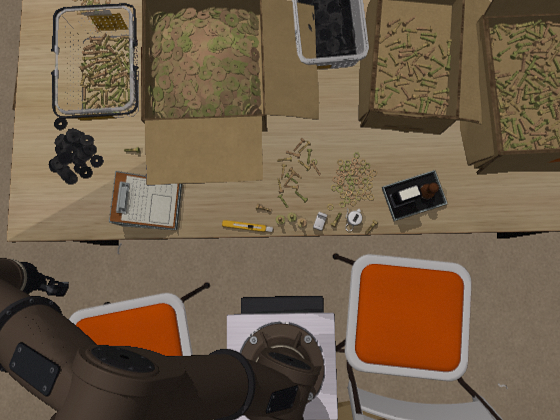

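View pics/side0.png

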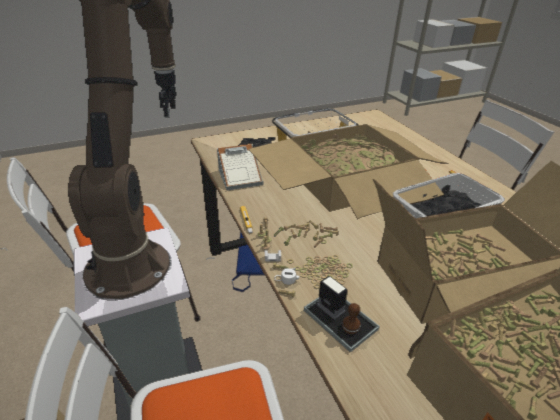

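Top view: tray around (415,195), stamp at (408,194) with round stamp right of it at (430,190), and the clipboard at (148,200) with its field near (160,208). Next I'll crop these larger.

Run:
```python
import cv2,numpy as np
t=cv2.imread("pics/top0.png");s=cv2.imread("pics/side0.png")
f=lambda i,x,y:cv2.resize(i[y:y+75,x:x+100],(400,300),interpolation=cv2.INTER_CUBIC)
cv2.imwrite("pics/c1.png",np.vstack([np.hstack([f(t,100,160),f(t,365,155)]),np.hstack([f(s,190,130),f(s,290,270)])]))
```

```text
(no output)
```

View pics/c1.png

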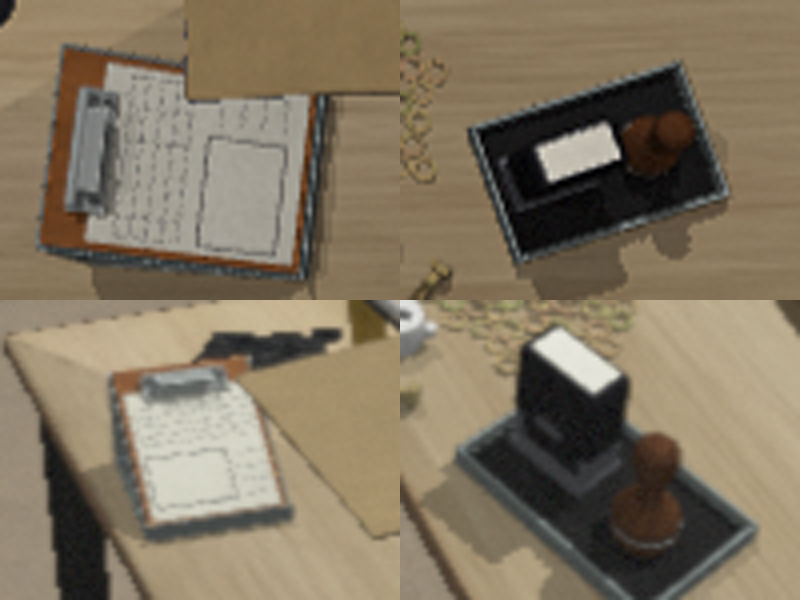

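```bash
cat > h.py <<'E'
import numpy as np,cv2
from scipy.spatial.transform import Rotation as R
def ray(s,p):
    p=np.atleast_2d(p).astype(float)
    d=np.c_[(p[:,0]-s["cx"])/s["fx"],(p[:,1]-s["cy"])/s["fy"],np.ones(len(p))]@s["pose"][:3,:3].T
    return s["pose"][:3,3],d/np.linalg.norm(d,axis=1)[:,None]
def onz(s,p,z):
    o,d=ray(s,p); return o+d*((z-o[2])/d[:,2])[:,None]
def tri(sa,pa,sb,pb):
    oa,da=ray(sa,pa);ob,db=ray(sb,pb);out=[]
    for a,b in zip(da,db):
        k=np.linalg.lstsq(np.c_[a,-b],ob-oa,rcond=None)[0]
        P,Q=oa+a*k[0],ob+b*k[1]; out.append(np.r_[(P+Q)/2,np.linalg.norm(P-Q)])
    return np.array(out)
def rows(P,Rt):
    "shift and rotvec from present tool pose"
    from bench import manip, eyes, readout
    o=readout.get_obs();R0=R.from_euler("xyz",o["tcp_rot"])
    return np.round(R0.inv().apply(np.array(P)-o["position"]),1),np.round((R0.inv()*Rt).as_rotvec(),4)
E
python3 - <<'E'
from h import *
np.set_printoptions(precision=1,suppress=True)
t=np.load("pics/top0.npz");s=np.load("pics/side0.npz")
T=lambda a,ox,oy:np.array(a)/4+[ox,oy]-0.4
ft=T([(207,137),(286,145),(277,254),(198,247)],100,160)   # high-back.. 
fs=T([(227,148),(239,200),(152,210),(145,160)],190,130)
X=tri(t,ft,s,fs);print(X);X=X[:,:3];print("c",X.mean(0),"sides",[np.linalg.norm(X[i]-X[i-1]) for i in range(4)])
n=np.cross(X[1]-X[0],X[3]-X[0]);print("n",n/np.linalg.norm(n)*10)
tr=onz(t,T([(72,128),(281,64),(328,195),(120,262)],365,155),14);print(tr,tr.mean(0),[np.linalg.norm(tr[i]-tr[i-1]) for i in range(4)])
tr2=onz(s,T([(57,152),(250,290),(356,230)],290,270),14);print(tr2)
im=cv2.imread("pics/top0.png")
for nm,sn,x,y in(("top",t,390,180),("side",s,310,275)):
    im=sn["img"][y:y+25,x:x+40].min(2); m=(im>150).astype(np.uint8)
    n_,l,st,c=cv2.connectedComponentsWithStats(m);k=1+st[1:,4].argmax()
    r=cv2.minAreaRect(cv2.findContours((l==k).astype(np.uint8),0,2)[0][0])
    b=cv2.boxPoints(r)+[x,y];W=onz(sn,b,95)
    print(nm,st[k],"win",onz(sn,c[k]+[x,y],95),W,np.linalg.norm(W[0]-W[1]),np.linalg.norm(W[1]-W[2]))
E
```

```text
[[510.2 373.5  51.2   3.8]
 [506.5 323.4  18.9   0.4]
 [420.4 328.3  24.    5.8]
 [426.8 378.6  52.1   0.9]]
c [466.  350.9  36.6] sides [np.float64(83.50164247784578), np.float64(59.716350789582854), np.float64(86.40127866627937), np.float64(57.93654581310673)]
n [ 0.2  5.4 -8.4]
[[ 522.  -318.4   14. ]
 [ 568.  -479.8   14. ]
 [ 466.4 -508.3   14. ]
 [ 419.  -349.1   14. ]] [ 493.9 -413.9   14. ] [np.float64(107.49112899352349), np.float64(167.82368945164842), np.float64(105.52292816621758), np.float64(166.12951581337475)]
[[ 419.4 -352.2   14. ]
 [ 481.3 -495.8   14. ]
 [ 568.3 -482.4   14. ]]
top [ 10   6  20  14 166] win [[ 487.7 -375.6   95. ]] [[ 492.2 -346.6   95. ]
 [ 508.2 -397.9   95. ]
 [ 483.8 -404.3   95. ]
 [ 467.9 -353.1   95. ]] 53.76237841163742 25.300040038709227
side [ 13   2  22  16 161] win [[ 489.3 -374.1   95. ]] [[ 468.9 -353.3   95. ]
 [ 492.8 -337.1   95. ]
 [ 509.4 -393.9   95. ]
 [ 486.1 -408.4   95. ]] 28.78903599687295 59.14231917811722
```

Stereo agrees with the given sizes: the field is about 85x58 mm and tilted about 30°, the tray 167x106 mm. Next I move above the stamp for a wrist look.

```bash
cat >> h.py <<'E'
def pose(yax,zax):
    z=np.array(zax,float);z/=np.linalg.norm(z);y=np.array(yax,float);y-=z*(y@z);y/=np.linalg.norm(y)
    return R.from_matrix(np.c_[np.cross(y,z),y,z])
def down(az): a=np.radians(az);return pose([np.cos(a),np.sin(a),0],[0,0,-1])
E
python3 -c "
from h import *
print(rows([400,0,260],down(40)),rows([488,-375,230],down(16.3)))"
```

```text
(array([-361.2, -452.8,  -28.7]), array([-1.300e-03,  4.000e-04,  4.288e-01])) (array([-601.7, -753.7,    1.7]), array([-1.200e-03,  7.000e-04,  8.424e-01]))
```

```bash
r='-361 -453 -30 0 0 0.43'; q='-602 -754 0 0 0 0.842'; python3 jog.py '-361 -453 -30 0 0 0.43;-361 -453 -30 0 0 0.43;-361 -453 -30 0 0 0.43;-361 -453 -30 0 0 0.43;-361 -453 -30 0 0 0.43;-361 -453 -30 0 0 0.43;-361 -453 -30 0 0 0.43;-361 -453 -30 0 0 0.43;-361 -453 -30 0 0 0.43;-361 -453 -30 0 0 0.43;-361 -453 -30 0 0 0.43;-361 -453 -30 0 0 0.43;-361 -453 -30 0 0 0.43;-361 -453 -30 0 0 0.43;-361 -453 -30 0 0 0.43;-361 -453 -30 0 0 0.43;-361 -453 -30 0 0 0.43'; python3 -c "
from h import *
print(rows([488,-375,230],down(16.3)))"
```

```text
time: 1.52
position: [399.6, 0.6, 261.1]
tcp_rot: [-3.141, -0.0, 2.267]
wrist_force: [-0.2, 0.3, -0.3]
grip_width: 85.1
grasp_force: 0.0
(array([-344.8, -173.1,   31. ]), array([-3.000e-04, -4.000e-04,  4.119e-01]))
```

```bash
python3 jog.py '-345 -173 31 0 0 0.412;-345 -173 31 0 0 0.412;-345 -173 31 0 0 0.412;-345 -173 31 0 0 0.412;-345 -173 31 0 0 0.412;-345 -173 31 0 0 0.412;-345 -173 31 0 0 0.412;-345 -173 31 0 0 0.412;-345 -173 31 0 0 0.412;-345 -173 31 0 0 0.412;-345 -173 31 0 0 0.412;-345 -173 31 0 0 0.412;-345 -173 31 0 0 0.412'
python3 - <<'E'
from bench import manip, eyes, readout
import cv2,numpy as np
s=eyes.snapshot("wrist"); cv2.imwrite("pics/w1.png",s["img"][:,:,::-1]); np.savez("pics/w1.npz",**s)
print(s["fx"],s["cx"],s["cy"]);print(np.round(s["pose"],3))
E
```

```text
time: 2.6
position: [489.3, -373.0, 229.7]
tcp_rot: [-3.142, -0.002, 1.858]
wrist_force: [-0.0, 0.2, -0.1]
grip_width: 85.5
grasp_force: 0.0
378.0094398413265 275.8699281858387 207.22393716034247
[[ 9.59000e-01  2.72000e-01  8.10000e-02  4.69740e+02]
 [ 2.83000e-01 -9.20000e-01 -2.72000e-01 -3.02960e+02]
 [ 1.00000e-03  2.84000e-01 -9.59000e-01  3.72156e+02]
 [ 0.00000e+00  0.00000e+00  0.00000e+00  1.00000e+00]]
```

View pics/w1.png

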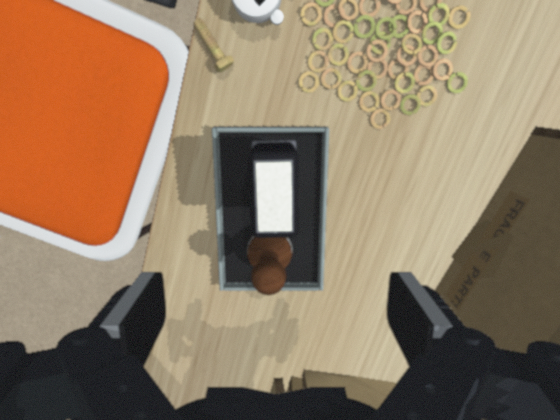

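The wrist view shows the stamp's window at about (274,197), the tray at (217–327, 127–290) and the round stamp at (268,270). I'll measure the window and tray by mask.

Run:
```python
from h import *
from bench import manip, eyes, readout
np.set_printoptions(precision=1,suppress=True)
s=np.load("pics/w1.npz");x,y=235,140
im=s["img"][y:y+110,x:x+80].min(2);m=(im>150).astype(np.uint8)
n_,l,st,c=cv2.connectedComponentsWithStats(m);k=1+st[1:,4].argmax()
b=cv2.boxPoints(cv2.minAreaRect(cv2.findContours((l==k).astype(np.uint8),0,2)[0][0]))+[x,y]
W=onz(s,b,95);print(b,W);ctr=onz(s,c[k]+[x,y],95)[0]
e=[W[i]-W[i-1] for i in range(4)];L=[np.linalg.norm(v) for v in e];i=int(np.argmax(L));print(L)
az=np.degrees(np.arctan2(e[i][1],e[i][0]))-90;az=(az+90)%180-90
tr=onz(s,[(215,128),(328,128),(324,289),(221,289)],14);print(tr,tr.mean(0));d=tr[0]-tr[3];print("tray yaw",np.degrees(np.arctan2(d[1],d[0]))-90)
print(ctr,az);Rt=down(az);print(rows([ctr[0],ctr[1],120],Rt),rows([ctr[0],ctr[1],56],Rt))
```

```text
[[254.9 161.4]
 [291.  160.8]
 [292.  231. ]
 [255.9 231.5]] [[ 468.3 -352.2   95. ]
 [ 493.7 -344.2   95. ]
 [ 510.7 -396.6   95. ]
 [ 483.9 -405.    95. ]]
[np.float64(55.03068685955135), np.float64(26.645683009088593), np.float64(55.006469108102586), np.float64(28.138030091180426)]
[[ 423.9 -347.    14. ]
 [ 524.8 -317.2   14. ]
 [ 574.3 -476.6   14. ]
 [ 470.  -507.4   14. ]] [ 498.2 -412.    14. ]
tray yaw 16.015147685540796
[ 489.1 -373.5   95. ] 16.43249004965537
(array([ -0.7,  -0.5, 110. ]), array([ 0., -0.,  0.])) (array([ -0.8,  -0.5, 174. ]), array([ 0., -0.,  0.]))
```

```bash
python3 jog.py '-1 -0.5 40 0 0 0;-1 -0.5 75 0 0 0;-1 -0.5 100 0 0 0;-1 -0.5 115 0 0 0;-1 -0.5 130 0 0 0;-1 -0.5 145 0 0 0;-1 -0.5 155 0 0 0;-1 -0.5 165 0 0 0;-1 -0.5 172 0 0 0;-1 -0.5 174 0 0 0;-1 -0.5 174 0 0 0'; python3 jog.py '0 0 0 0 0 0;0 0 0 0 0 0;0 0 0 0 0 0;0 0 0 0 0 0;0 0 0 0 0 0;0 0 0 0 0 0;0 0 0 0 0 0;0 0 0 0 0 0;0 0 0 0 0 0;0 0 0 0 0 0' 30 60
```

```text
time: 3.57
position: [488.5, -376.0, 56.1]
tcp_rot: [-3.141, -0.0, 1.856]
wrist_force: [-0.0, 0.2, 0.6]
grip_width: 85.4
grasp_force: 0.0
time: 4.4
position: [488.6, -376.6, 56.4]
tcp_rot: [3.141, 0.0, 1.856]
wrist_force: [1.1, -0.9, 3.3]
grip_width: 37.5
grasp_force: 62.2
```

```bash
python3 jog.py '0 0 -5 0 0 0;0 0 -15 0 0 0;0 0 -30 0 0 0;0 0 -60 0 0 0;0 0 -90 0 0 0;0 0 -120 0 0 0;0 0 -150 0 0 0;0 0 -174 0 0 0;0 0 -174 0 0 0;0 0 -174 0 0 0'
python3 - <<'E'
from h import *
from bench import manip, eyes, readout
np.set_printoptions(precision=2,suppress=True)
s=eyes.snapshot("wrist"); cv2.imwrite("pics/w2.png",s["img"][:,:,::-1]); np.savez("pics/w2.npz",**s)
o=readout.get_obs();Rt=R.from_euler("xyz",o["tcp_rot"]);P=s["pose"]
print(o["position"],o["wrist_force"]);print("cam in tool",Rt.inv().apply(P[:3,3]-o["position"]),(Rt.inv()*R.from_matrix(P[:3,:3])).as_matrix())
E
```

```text
time: 5.23
position: [488.6, -376.7, 231.8]
tcp_rot: [3.14, 0.001, 1.856]
wrist_force: [0.1, -0.1, -2.1]
grip_width: 37.5
grasp_force: 62.1
[ 488.13 -375.91  230.21] [-0.44  0.59 -2.99]
cam in tool [  72.44    1.08 -143.69] [[-0.   -0.96 -0.29]
 [ 1.   -0.    0.  ]
 [-0.   -0.29  0.96]]
```

View pics/w2.png

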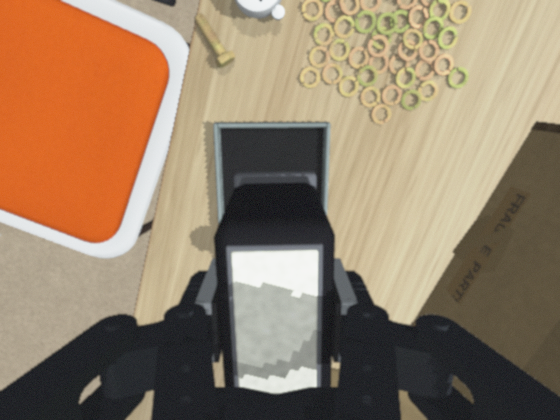

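The stamp hangs in the gripper. The window's far edge is at about row 250, columns 229–322, and the foot edge at about row 173, columns 235–316. I'll compute its offset in the tool frame.

Run:
```python
from h import *
np.set_printoptions(precision=2,suppress=True)
s=dict(np.load("pics/w2.npz"));c,sn=.958,.287
s["pose"]=np.array([[0,-c,-sn,72.44],[1,0,0,1.08],[0,-sn,c,-143.69],[0,0,0,1]])
g=s["img"].min(2).astype(int)
for x in(240,275,310): print(x,g[236:258,x],g[378:402,x])
print("row270",[ (k,g[270,k]) for k in list(range(222,236))+list(range(316,332))])
for z in(-39,): print(onz(s,[(229,250),(322,249),(236,390),(318,390),(275.5,392)],z))
for z in(43,51): print("foot",z,onz(s,[(235,173),(316,173)],z))
cv2.imwrite("pics/c2.png",cv2.resize(s["img"][150:420,190:360,::-1]*1,(680//2*1,540),interpolation=cv2.INTER_CUBIC))
```

```text
240 [ 45  40  38  45  43  42  46  49  52  73  97 115 124 128 142 180 219 237
 242 243 243 243] [189 215 220 220 221 219 219 213 181 116  54  27  32  34  33  37  26  38
  40  32  32  34  35  32]
275 [ 46  43  44  47  47  49  44  52  64  88 111 120 123 136 166 206 231 239
 240 242 242 243] [225 225 227 228 229 228 228 228 225 224 224 222 222 219 193 143  78  38
  29  32  30  27  33  28]
310 [ 44  42  44  46  47  43  46  62  81 102 118 125 136 167 212 235 240 242
 242 243 242 242] [226 227 224 224 222 222 223 220 191 127  61  29  32  30  32  29  36  35
  25  34  32  36  34  32]
row270 [(222, np.int64(35)), (223, np.int64(28)), (224, np.int64(33)), (225, np.int64(41)), (226, np.int64(52)), (227, np.int64(80)), (228, np.int64(108)), (229, np.int64(124)), (230, np.int64(128)), (231, np.int64(149)), (232, np.int64(187)), (233, np.int64(224)), (234, np.int64(236)), (235, np.int64(238)), (316, np.int64(242)), (317, np.int64(225)), (318, np.int64(175)), (319, np.int64(135)), (320, np.int64(126)), (321, np.int64(118)), (322, np.int64(95)), (323, np.int64(67)), (324, np.int64(42)), (325, np.int64(41)), (326, np.int64(43)), (327, np.int64(47)), (328, np.int64(44)), (329, np.int64(45)), (330, np.int64(41)), (331, np.int64(40))]
[[ 27.71 -12.95 -39.  ]
 [ 28.04  14.87 -39.  ]
 [-23.43 -12.4  -39.  ]
 [-23.43  15.32 -39.  ]
 [-24.26   0.95 -39.  ]]
foot 43 [[ 34.44 -19.43  43.  ]
 [ 34.44  21.22  43.  ]]
foot 51 [[ 32.82 -20.31  51.  ]
 [ 32.82  22.09  51.  ]]
```

```bash
cat >> h.py <<'E'
def field(yawdeg=86.6,slope=30):
    Rf=(R.from_euler("z",yawdeg,degrees=True)*R.from_euler("y",-slope,degrees=True)).as_matrix()
    return Rf, pose(Rf[:,0],-Rf[:,2])
E
python3 - <<'E'
from h import *
F,Rt=field();print(F)
f=np.array([466,351,36.6]);p=f+240*F[:,2]-40*F[:,1]
print(p,rows([400,-120,260],down(35)),rows(p,Rt))
E
```

```text
[[ 5.13608261e-02 -9.98239828e-01 -2.96531868e-02]
 [ 8.64501050e-01  5.93063736e-02 -4.99119914e-01]
 [ 5.00000000e-01  2.77555756e-17  8.66025404e-01]]
[498.81282829 228.83896571 244.44609691] (array([270.4, -12.6, -29.6]), array([ 2.000e-04, -6.000e-04, -3.258e-01])) (array([577.4, 180.3, -13.9]), array([-0.4552,  0.3202, -1.1969]))
```

```bash
python3 jog.py '270 -13 -30 0 0 -0.326;270 -13 -30 0 0 -0.326;270 -13 -30 0 0 -0.326;270 -13 -30 0 0 -0.326;270 -13 -30 0 0 -0.326;270 -13 -30 0 0 -0.326;270 -13 -30 0 0 -0.326;270 -13 -30 0 0 -0.326;270 -13 -30 0 0 -0.326'
python3 - <<'E'
from h import *
F,Rt=field()
f=np.array([466,351,36.6]);p=f+240*F[:,2]-40*F[:,1]
print(rows(p,Rt))
E
```

```text
time: 6.03
position: [399.1, -119.3, 259.5]
tcp_rot: [-3.141, -0.002, 2.185]
wrist_force: [0.3, -0.7, -2.0]
grip_width: 37.2
grasp_force: 62.0
(array([226.9, 282.3,  15.2]), array([-0.4878,  0.2327, -0.8762]))
```

```bash
python3 jog.py '227 282 15 -0.4878 0.2327 -0.8762;227 282 15 -0.4878 0.2327 -0.8762;227 282 15 -0.4878 0.2327 -0.8762;227 282 15 -0.4878 0.2327 -0.8762;227 282 15 -0.4878 0.2327 -0.8762;227 282 15 -0.4878 0.2327 -0.8762;227 282 15 -0.4878 0.2327 -0.8762;227 282 15 -0.4878 0.2327 -0.8762;227 282 15 -0.4878 0.2327 -0.8762;227 282 15 -0.4878 0.2327 -0.8762;227 282 15 -0.4878 0.2327 -0.8762;227 282 15 -0.4878 0.2327 -0.8762;227 282 15 -0.4878 0.2327 -0.8762'
python3 - <<'E'
from h import *
from bench import manip, eyes, readout
s=eyes.snapshot("wrist"); cv2.imwrite("pics/w3.png",s["img"][:,:,::-1]); np.savez("pics/w3.npz",**s)
F,Rt=field();f=np.array([466,351,36.6]);print(rows(f+240*F[:,2]-40*F[:,1],Rt))
E
```

```text
time: 7.12
position: [501.2, 224.9, 244.7]
tcp_rot: [2.62, 0.001, 3.076]
wrist_force: [0.4, 0.2, -2.5]
grip_width: 37.4
grasp_force: 62.0
(array([2.6, 2.7, 2.3]), array([-0.0016,  0.0046, -0.0046]))
```

View pics/w3.png

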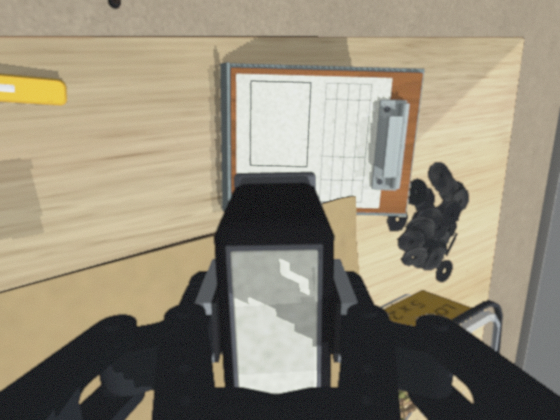

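The wrist view shows the whole boxed field, with corners near (251,81), (311,82), (307,167) and (250,165). I'll measure its pose from these corners and check it against the top and side views.

Run:
```python
from h import *
np.set_printoptions(precision=2,suppress=True)
s=dict(np.load("pics/w3.npz"));t=np.load("pics/top0.npz");sd=np.load("pics/side0.npz")
x,y=236,70
g=cv2.resize(s["img"][y:y+105,x:x+85].min(2),None,fx=4,fy=4,interpolation=cv2.INTER_CUBIC)
b=cv2.GaussianBlur(g,(5,5),0); m=(b>cv2.adaptiveThreshold(b,255,0,0,61,0)*0+165).astype(np.uint8)
n,l,st,c=cv2.connectedComponentsWithStats(m,connectivity=4);k=l[4*52,4*45]
print(k,st[k])
h=cv2.convexHull(cv2.findContours((l==k).astype(np.uint8),0,2)[0][0])
q=cv2.approxPolyDP(h,12,True)[:,0]/4+[x,y]-.375
print(q)
def order(q):  # start upper-left image, clockwise
    i=np.argmin(q.sum(1));q=np.roll(q,-i,0)
    return q if q[1,0]>q[-1,0] else np.roll(q[::-1],1,0)
if len(q)==4:
    q=order(q);F,_=field()
    # img upper-left=low slope,+y ; upper-right=high,+y ; lower-right=high,-y; lower-left=low,-y
    hx,hy=28.4,40.4
    obj=np.array([(-hx,hy,0),(hx,hy,0),(hx,-hy,0),(-hx,-hy,0)])
    K=np.array([[s["fx"],0,s["cx"]],[0,s["fy"],s["cy"]],[0,0,1]])
    for fl in(cv2.SOLVEPNP_IPPE,):
        n,rv,tv,e=cv2.solvePnPGeneric(obj,q.reshape(-1,1,2),K,None,flags=fl)
        for r,tt in zip(rv,tv):
            P=s["pose"]; M=P[:3,:3]@cv2.Rodrigues(r)[0]
            print("pnp",P[:3,:3]@tt[:,0]+P[:3,3],"z",M[:,2],"yaw",np.degrees(np.arctan2(M[1,0],M[0,0])),"yaw_y",np.degrees(np.arctan2(-M[0,1],M[1,1])))
    print(e.ravel())
    T=lambda a,ox,oy:np.array(a)/4+[ox,oy]-0.4
    ft=T([(198,247),(207,137),(286,145),(277,254)],100,160)
    # top: corners order: high/-x.. -> map to (low,+y),(high,+y),(high,-y),(low,-y)
    top=T([(277,254),(198,247),(207,137),(286,145)],100,160)
    sid=T([(152,210),(145,160),(227,148),(239,200)],190,130)
    for nm,a,bb in(("w-top",t,top),("w-side",sd,sid)):
        X=tri(s,q,a,bb);print(nm,X,X.mean(0))
    # ray with plane of known slope through heights
    for z in(34,36,38,40):
        o,d=ray(s,q);nn=F[:,2]
        c0=onz(s,[q.mean(0)],z)[0];X=o+d*(((c0-o)@nn)/(d@nn))[:,None];print(z,X.mean(0),[np.linalg.norm(X[i]-X[i-1]) for i in range(4)])
```

```text
1 [     0     16    340    404 131589]
[[235.62  74.88]
 [320.38  75.88]
 [320.38 174.38]
 [236.62 171.88]]
pnp [450.87 289.14 143.16] z [-0.69 -0.3   0.66] yaw 84.80483954504605 yaw_y 62.431751132014675
pnp [456.74 287.92 144.25] z [ 0.51 -0.49  0.71] yaw 85.11298721460861 yaw_y 104.56261120100575
[2.21 3.5 ]
w-top [[422.02 332.14  -6.94  11.39]
 [423.18 370.06  81.28   0.61]
 [504.84 360.58  92.85   8.44]
 [522.35 337.45 -44.37   9.65]] [468.1  350.06  30.71   7.52]
w-side [[415.63 311.33  33.7    5.66]
 [427.1  393.64  45.72   8.7 ]
 [524.67 403.29  33.67   5.02]
 [504.1  304.33  30.81   8.3 ]] [467.88 353.15  35.97   6.92]
34 [468.6  351.84  34.01] [np.float64(95.29707900913994), np.float64(81.93193932495385), np.float64(97.0478613739777), np.float64(87.2056937580935)]
36 [468.34 350.68  36.01] [np.float64(94.72635660391902), np.float64(81.44125908625026), np.float64(96.46665374997919), np.float64(86.68342965715699)]
38 [468.07 349.53  38.01] [np.float64(94.15563419869811), np.float64(80.95057884754672), np.float64(95.88544612598061), np.float64(86.16116555622052)]
40 [467.81 348.37  40.01] [np.float64(93.58491179347715), np.float64(80.4598986088432), np.float64(95.30423850198203), np.float64(85.63890145528403)]
```

The mask leaked through the thin outline, so I'll fit lines to the darkest pixels along each edge instead.

```bash
cat > m.py <<'E'
from h import *
np.set_printoptions(precision=2,suppress=True)
s=dict(np.load("pics/w3.npz"));t=np.load("pics/top0.npz");sd=np.load("pics/side0.npz")
def quad(g,c):
    g=g.astype(float);L=[]
    for i in range(4):
        a,b=np.array(c[i],float),np.array(c[(i+1)%4],float);d=(b-a)/np.linalg.norm(b-a);nn=np.array([-d[1],d[0]]);P=[]
        for k in np.linspace(.12,.88,40):
            o=np.arange(-3,3.01,.25);p=(a+(b-a)*k+o[:,None]*nn).astype(np.float32)
            v=cv2.remap(g.astype(np.float32),p[:,0],p[:,1],cv2.INTER_LINEAR);w=np.clip(np.median(v)-v-8,0,None)
            if w.sum()>15:P.append((p*w[:,None]).sum(0)/w.sum())
        L.append(cv2.fitLine(np.array(P,np.float32),cv2.DIST_HUBER,0,.01,.01).ravel())
    out=[]
    for i in range(4):
        u,v=L[i-1],L[i];k=np.linalg.solve(np.c_[u[:2],-v[:2]],v[2:]-u[2:]);out.append(u[2:]+u[:2]*k[0])
    return np.array(out)
g=lambda s:s["img"].min(2)
q=quad(g(s),[(251,81),(311,82),(307,167),(250,165)])
T=lambda a,ox,oy:np.array(a)/4+[ox,oy]-0.4
top=quad(g(t),T([(277,254),(198,247),(207,137),(286,145)],100,160))
sid=quad(g(sd),T([(152,210),(145,160),(227,148),(239,200)],190,130))
print(q,top,sid)
obj=np.array([(-29,41,0),(29,41,0),(29,-41,0),(-29,-41,0.)])
K=np.array([[s["fx"],0,s["cx"]],[0,s["fy"],s["cy"]],[0,0,1]]);P=s["pose"]
n,rv,tv,e=cv2.solvePnPGeneric(obj,q.reshape(-1,1,2),K,None,flags=cv2.SOLVEPNP_IPPE)
for r,tt in zip(rv,tv):
    M=P[:3,:3]@cv2.Rodrigues(r)[0];print("pnp",P[:3,:3]@tt[:,0]+P[:3,3],"z",M[:,2],"yaw_y",np.degrees(np.arctan2(-M[0,1],M[1,1])))
print(e.ravel())
for nm,u,uq,a,bb in(("w-top",s,q,t,top),("w-side",s,q,sd,sid),("t-s",t,top,sd,sid)):
    X=tri(u,uq,a,bb);print(nm,X,X.mean(0))
F,_=field()
for z in(34,36,38,40):
    o,d=ray(s,q);c0=onz(s,[q.mean(0)],z)[0];X=o+d*(((c0-o)@F[:,2])/(d@F[:,2]))[:,None]
    v=X[1]+X[0]-X[2]-X[3];print(z,X.mean(0),[np.linalg.norm(X[i]-X[i-1]) for i in range(4)],"yaw",np.degrees(np.arctan2(v[1],v[0]))-90)
E
python3 m.py
```

```text
Traceback (most recent call last):
  File "m.py", line 18, in <module>
    q=quad(g(s),[(251,81),(311,82),(307,167),(250,165)])
  File "m.py", line 12, in quad
    L.append(cv2.fitLine(np.array(P,np.float32),cv2.DIST_HUBER,0,.01,.01).ravel())
             ~~~~~~~~~~~^^^^^^^^^^^^^^^^^^^^^^^^^^^^^^^^^^^^^^^^^^^^^^^^^
cv2.error: OpenCV(4.12.0) /io/opencv/modules/imgproc/src/linefit.cpp:618: error: (-215:Assertion failed) npoints2 >= 0 || npoints3 >= 0 in function 'fitLine'
```

```bash
sed -i 's/cv2.INTER_LINEAR);w/cv2.INTER_LINEAR).ravel();w/' m.py; python3 m.py
```

```text
[[250.53  80.57]
 [310.46  81.99]
 [306.36 166.25]
 [249.67 164.85]] [[167.91 225.43]
 [148.25 223.8 ]
 [151.72 193.49]
 [171.11 196.54]] [[226.08 184.82]
 [223.51 169.59]
 [246.07 166.49]
 [249.48 181.92]]
pnp [466.99 351.06  37.58] z [-0.03 -0.46  0.89] yaw_y 84.92608726284041
pnp [466.29 350.89  37.49] z [-0.19 -0.54  0.82] yaw_y 80.38633603639691
[0.15 0.29]
w-top [[421.   336.24   7.19   6.39]
 [424.5  385.38  41.82   8.47]
 [509.85 372.84  50.94   0.92]
 [504.51 321.99  23.39   1.48]] [464.97 354.11  30.84   4.32]
w-side [[419.27 342.48   2.38   9.94]
 [424.21 385.34  47.96   9.6 ]
 [509.95 371.19  53.2    0.51]
 [509.72 331.68   2.71   0.74]] [465.79 357.67  26.56   5.2 ]
t-s [[415.15 334.93   8.86   5.65]
 [418.73 380.93  52.73   0.82]
 [509.81 372.27  52.58   1.46]
 [507.15 326.4    6.12   0.73]] [462.71 353.63  30.07   2.17]
34 [467.44 353.03  33.99] [np.float64(82.83317573657546), np.float64(58.29725642005155), np.float64(82.96247349064745), np.float64(58.75726258497165)] yaw 84.99659528293492
36 [467.19 351.87  35.99] [np.float64(82.33709810460586), np.float64(57.94812137050144), np.float64(82.46562151044022), np.float64(58.405372615463996)] yaw 84.99659528293489
38 [466.93 350.7   37.99] [np.float64(81.84102047263636), np.float64(57.5989863209514), np.float64(81.96876953023285), np.float64(58.05348264595641)] yaw 84.99659528293492
40 [466.67 349.54  39.99] [np.float64(81.3449428406668), np.float64(57.249851271401326), np.float64(81.47191755002564), np.float64(57.701592676448826)] yaw 84.99659528293495
```

Results: field centre at (467, 351, 37.3), yaw 85°, and the box measures 58x82 mm, as it should. Next I move to 30 mm off the paper.

```bash
cat >> h.py <<'E'
FP=np.array([467,351,37.3])
def fp(h):
    F,Rt=field(85.0); return rows(FP+(51+h)*F[:,2]-.8*F[:,1],Rt)
E
python3 -c "
from h import *
print(fp(80),fp(30))"
```

```text
(array([ 43.1,   3.1, 110.5]), array([-0.0015, -0.0093,  0.0195])) (array([ 42.7,   3.2, 160.5]), array([-0.0015, -0.0093,  0.0195]))
```

```bash
python3 jog.py '30 2 20 0 0 0.02;43 3 50 0 0 0.02;43 3 90 0 -0.005 0.025;43 3 110 0 -0.005 0.025;43 3 130 0 -0.005 0.025;43 3 145 0 -0.005 0.025;43 3 155 0 -0.005 0.025;43 3 160 0 -0.005 0.025;43 3 160 0 -0.005 0.025;43 3 160 0 -0.005 0.025;43 3 160 0 -0.005 0.025'
python3 - <<'E'
from h import *
from bench import manip, eyes, readout
for i in range(3): print(fp(0)); s=eyes.snapshot("wrist")
cv2.imwrite("pics/w4.png",s["img"][:,:,::-1]); np.savez("pics/w4.npz",**s)
E
```

```text
time: 8.08
position: [464.1, 311.3, 108.9]
tcp_rot: [2.618, -0.005, 3.053]
wrist_force: [0.1, -0.2, -1.1]
grip_width: 37.4
grasp_force: 61.8
(array([-0.4, -1.3, 30.9]), array([-0.0004, -0.004 , -0.0034]))
(array([-0.4, -1.4, 30.9]), array([-0.0003, -0.0039, -0.0034]))
(array([-0.5, -1.4, 30.9]), array([-0.0003, -0.0041, -0.0032]))
```

View pics/w4.png

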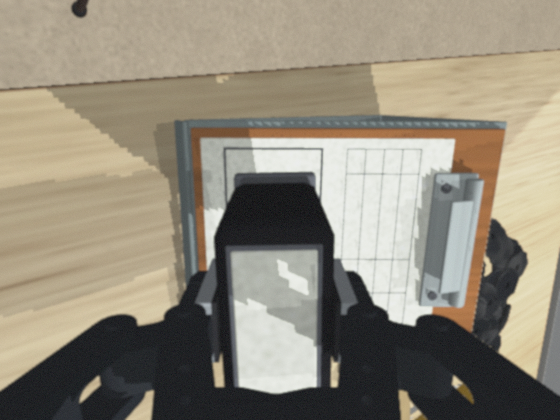

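The foot edge (row 173, columns 235–316) lies centred inside the box's far edge (row 148, columns 224–322). I'll check the offset in the tool frame.

Run:
```python
from h import *
np.set_printoptions(precision=2,suppress=True)
s=dict(np.load("pics/w4.npz"));c,sn=.958,.287
s["pose"]=np.array([[0,-c,-sn,72.44],[1,0,0,1.08],[0,-sn,c,-143.69],[0,0,0,1]])
g=s["img"].min(2).astype(int)
for x in(240,275,300):print(x,142+g[142:155,x].argmin())
for y in(155,165):print(y,218+g[y,218:232].argmin(),315+g[y,315:330].argmin())
for z in(79,81,83):print(z,onz(s,[(224,148),(322,148)],z))
```

```text
240 148
275 148
300 148
155 224 322
165 225 321
79 [[ 42.04 -29.39  79.  ]
 [ 42.04  28.18  79.  ]]
81 [[ 41.77 -29.66  81.  ]
 [ 41.77  28.42  81.  ]]
83 [[ 41.5  -29.93  83.  ]
 [ 41.5   28.66  83.  ]]
```

```bash
python3 jog.py '0 -1.4 6 0 -0.002 0;0 -1.4 14 0 -0.002 0;0 -1.4 20 0 -0.002 0;0 -1.4 24 0 -0.002 0;0 -1.4 27 0 -0.002 0;0 -1.4 29 0 -0.002 0;0 -1.4 31 0 -0.002 0;0 -1.4 33 0 -0.002 0;0 -1.4 33 0 -0.002 0;0 -1.4 33 0 -0.002 0'; python3 -c "
from h import *
print(fp(0))"
```

```text
time: 9.07
position: [464.2, 326.8, 78.8]
tcp_rot: [2.619, -0.005, 3.053]
wrist_force: [-3.2, -3.4, 4.0]
grip_width: 37.6
grasp_force: 62.6
(array([-1.5,  0.3, -2.9]), array([-0.0009, -0.004 , -0.0033]))
```

```bash
python3 jog.py '0 0 3 0 0 0;0 0 6 0 0 0;0 0 9 0 0 0;0 0 12 0 0 0;0 0 14 0 0 0;0 0 15 0 0 0;0 0 16 0 0 0;0 0 16 0 0 0'; python3 jog.py '0 0 1 0 0 0;0 0 2 0 0 0;0 0 2.5 0 0 0;0 0 3 0 0 0;0 0 3 0 0 0;0 0 3 0 0 0;0 0 3 0 0 0;0 0 3 0 0 0'; python3 -c "
from h import *
print(fp(0))"
```

```text
time: 9.73
position: [464.7, 334.1, 66.3]
tcp_rot: [2.618, -0.005, 3.053]
wrist_force: [-10.6, -14.6, 23.8]
grip_width: 37.1
grasp_force: 65.5
time: 10.4
position: [464.8, 334.2, 65.9]
tcp_rot: [2.616, -0.004, 3.052]
wrist_force: [-24.8, -35.2, 62.9]
grip_width: 37.5
grasp_force: 70.7
(array([ -1.5,   0.4, -17.8]), array([ 0.0024, -0.0023, -0.0042]))
```

The force rose from 30 to 76 N with no further motion, so the head is on its stop, and it was held for 0.4 s. Now I lift.

```bash
python3 jog.py '0 0 -3 0 0 0;0 0 -8 0 0 0;0 0 -13 0 0 0;0 0 -18 0 0 0;0 0 -23 0 0 0;0 0 -35 0 0 0;0 0 -60 0 0 0;0 0 -100 0 0 0;0 0 -140 0 0 0;0 0 -160 0 0 0;0 0 -160 0 0 0;0 0 -160 0 0 0'
python3 - <<'E'
from h import *
from bench import manip, eyes, readout
s=eyes.snapshot("wrist"); cv2.imwrite("pics/w5.png",s["img"][:,:,::-1]); np.savez("pics/w5.npz",**s)
print(rows([400,-120,260],down(35)))
E
```

```text
time: 11.4
position: [459.8, 256.9, 202.1]
tcp_rot: [2.617, -0.002, 3.053]
wrist_force: [0.3, 0.1, -2.5]
grip_width: 37.2
grasp_force: 62.1
(array([  25.7, -300.6, -241.6]), array([ 0.4876, -0.2319,  0.8506]))
```

View pics/w5.png

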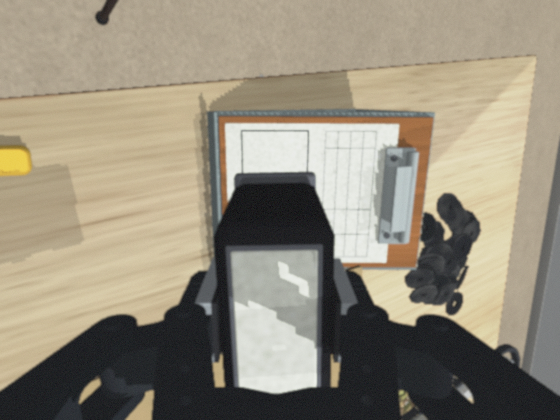

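The stamp sits in the gripper exactly as before, with the window edge at row 250 and the foot at row 173, so it has not slipped. I'll move clear and check the mark with the fixed cameras.

```bash
python3 jog.py '26 -300 -242 0.4876 -0.2319 0.8506;26 -300 -242 0.4876 -0.2319 0.8506;26 -300 -242 0.4876 -0.2319 0.8506;26 -300 -242 0.4876 -0.2319 0.8506;26 -300 -242 0.4876 -0.2319 0.8506;26 -300 -242 0.4876 -0.2319 0.8506;26 -300 -242 0.4876 -0.2319 0.8506;26 -300 -242 0.4876 -0.2319 0.8506;26 -300 -242 0.4876 -0.2319 0.8506;26 -300 -242 0.4876 -0.2319 0.8506;26 -300 -242 0.4876 -0.2319 0.8506;26 -300 -242 0.4876 -0.2319 0.8506;26 -300 -242 0.4876 -0.2319 0.8506'
python3 - <<'E'
from h import *
from bench import manip, eyes, readout
out=[]
for n,(x,y) in(("top",(100,160)),("side",(190,130))):
    s=eyes.snapshot(n);a=np.load(f"pics/{n}0.npz")["img"];b=s["img"]
    f=lambda i:cv2.resize(i[y:y+75,x:x+100,::-1],(400,300),interpolation=cv2.INTER_CUBIC)
    out.append(np.hstack([f(a),f(b)]))
cv2.imwrite("pics/c3.png",np.vstack(out))
print(rows([489,-374,230],down(16.4)))
E
```

```text
time: 12.53
position: [399.7, -118.5, 260.0]
tcp_rot: [-3.139, -0.001, 2.183]
wrist_force: [-0.0, -0.6, -2.5]
grip_width: 37.6
grasp_force: 61.9
(array([-260.2,  -73.8,   30.2]), array([-0.0019, -0.0006,  0.3267]))
```

View pics/c3.png

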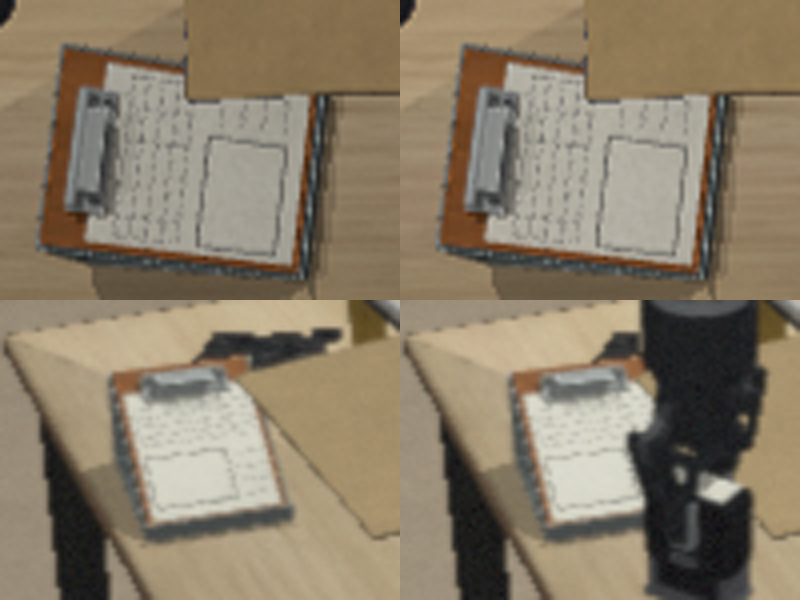

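The fixed views draw no visible mark, before or after. The stop was reached all the same: 30–76 N against a 12 N spring with no further travel, and no slip. Now back to the tray.

```bash
python3 jog.py '-260 -74 30 0 0 0.327;-260 -74 30 0 0 0.327;-260 -74 30 0 0 0.327;-260 -74 30 0 0 0.327;-260 -74 30 0 0 0.327;-260 -74 30 0 0 0.327;-260 -74 30 0 0 0.327;-260 -74 30 0 0 0.327;-260 -74 30 0 0 0.327;-260 -74 30 0 0 0.327;-260 -74 30 0 0 0.327;-260 -74 30 0 0 0.327'; python3 -c "
from h import *
print(rows([488.5,-375.5,56.3],down(16.4)))"
```

```text
time: 13.63
position: [488.6, -374.0, 231.2]
tcp_rot: [3.141, -0.0, 1.856]
wrist_force: [-0.2, 0.0, -2.3]
grip_width: 37.2
grasp_force: 61.9
(array([ -1.5,  -0.6, 174.9]), array([ 0.0002, -0.0005, -0.0008]))
```

```bash
python3 jog.py '-1 -0.5 30 0 0 0;-1 -0.5 65 0 0 0;-1 -0.5 100 0 0 0;-1 -0.5 125 0 0 0;-1 -0.5 145 0 0 0;-1 -0.5 158 0 0 0;-1 -0.5 166 0 0 0;-1 -0.5 170 0 0 0;-1 -0.5 173 0 0 0;-1 -0.5 173 0 0 0;-1 -0.5 173 0 0 0'
```

```text
time: 14.55
position: [488.3, -377.2, 59.1]
tcp_rot: [3.141, 0.001, 1.854]
wrist_force: [0.4, 0.8, -1.2]
grip_width: 37.7
grasp_force: 62.0
```

Not down yet, so I lower it slowly until contact.

```bash
python3 jog.py '0 0 0.7 0 0 0;0 0 1.5 0 0 0;0 0 1.5 0 0 0;0 0 1.5 0 0 0'; python3 jog.py '0 0 0.7 0 0 0;0 0 1.5 0 0 0;0 0 1.5 0 0 0;0 0 1.5 0 0 0'
```

```text
time: 14.88
position: [488.1, -377.1, 57.0]
tcp_rot: [3.142, 0.001, 1.854]
wrist_force: [0.1, 0.9, 0.6]
grip_width: 37.3
grasp_force: 62.2
time: 15.22
position: [488.1, -377.1, 55.4]
tcp_rot: [-3.142, 0.001, 1.854]
wrist_force: [0.5, 0.1, 3.6]
grip_width: 37.4
grasp_force: 62.4
```

```bash
python3 jog.py '0 0 -1 0 0 0;0 0 -1 0 0 0'; python3 jog.py '0 0 0 0 0 0;0 0 0 0 0 0;0 0 0 0 0 0;0 0 0 0 0 0;0 0 0 0 0 0;0 0 0 0 0 0;0 0 0 0 0 0;0 0 0 0 0 0' 85 20; python3 jog.py '0 0 -8 0 0 0;0 0 -20 0 0 0;0 0 -40 0 0 0;0 0 -75 0 0 0;0 0 -110 0 0 0;0 0 -150 0 0 0;0 0 -175 0 0 0;0 0 -175 0 0 0;0 0 -175 0 0 0;0 0 -175 0 0 0'
python3 - <<'E'
from h import *
from bench import manip, eyes, readout
s=eyes.snapshot("wrist");d=eyes.snapshot("side")["img"][265:355,290:410]
a=s["img"][110:310,180:400]
cv2.imwrite("pics/c4.png",np.hstack([cv2.resize(a,(400,364)),cv2.resize(d,(400,364))])[:,:,::-1])
m=(s["img"][140:250,235:315].min(2)>150).astype(np.uint8);n,l,st,c=cv2.connectedComponentsWithStats(m);k=1+st[1:,4].argmax()
print(st[k],onz(s,c[k]+[235,140],95))
E
```

```text
time: 15.38
position: [488.1, -377.1, 56.4]
tcp_rot: [-3.141, 0.001, 1.854]
wrist_force: [0.4, 0.1, 3.7]
grip_width: 37.5
grasp_force: 62.5
time: 16.05
position: [487.8, -376.8, 56.0]
tcp_rot: [-3.141, 0.0, 1.854]
wrist_force: [-0.9, 0.4, -0.1]
grip_width: 85.2
grasp_force: 0.0
time: 16.88
position: [487.7, -376.4, 231.4]
tcp_rot: [-3.141, 0.0, 1.854]
wrist_force: [-0.7, 0.5, 0.5]
grip_width: 85.1
grasp_force: 0.0
[  23   17   37   71 2490] [[ 488.61602583 -374.22926679   95.        ]]
```

View pics/c4.png

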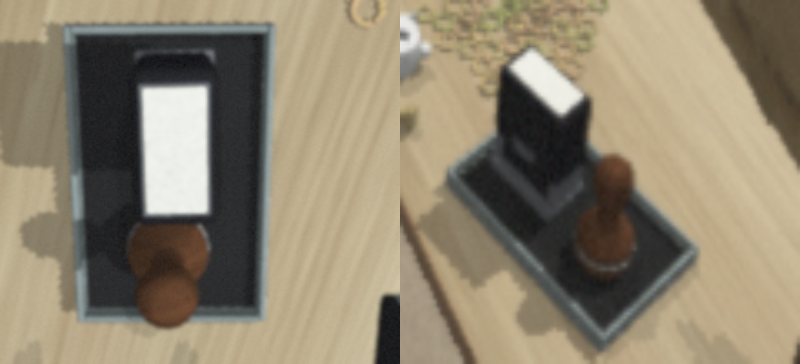

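The stamp stands upright in its place with its head up, and the measured centre is within 1 mm of the start. The round stamp is untouched and the gripper is clear, so I'm handing in.

```bash
python3 -c "
from bench import manip, eyes, readout
print(manip.finish_job())"
```

```text
the job is handed in; nothing more can be done
None
```

I pressed the stamp to its stop in the card's field (76 N, no slip) and stood it back in its tray with the head up; the job is handed in at about 17 s, but no printed mark shows in the camera views, and no verdict came back.

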